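# Close the test tile case with its tuck-in lid

### The job

Close the wooden tile case with the long lid, which is the one that fits it: tuck one end of the lid under the lip at the far end of the case, then lower the other end until the lid lies flat on its ledge between the walls, and let go. Leave the short lid, which belongs to another case, where it lies.

Things in the scene. Friction and masses are not known exactly. Their poses are not given: they have to be found in the camera images.
- tile_case: Open wooden case 172 (x) x 116 (y) mm, fixed, a test tile in its 110 x 60 mm pocket. Origin: centre of underside; x along its length to the lip end, away from the robot; z up. The lid rests on a ledge at z 24 mm, in a room 156 x 100 mm (x -78 to 78, y -50 to 50) between walls with tops at z 35. A dark wooden lip covers x 52 to 78, underside z 40, top z 46; the side walls beside it also reach z 46.
- case_lip (a point): Middle of the lower front edge of the lip of the case, at x 52, y 0, z 40 mm in the case's frame (same axes). The lip is 116 mm wide; 16 mm are free between it and the ledge. In front of it 130 mm are open to the near wall: the long lid cannot be lowered flat, it enters tilted by 7 to 15 degrees, the end under the lip lower.
- long_lid: Loose flat wooden lid, 140 (x) x 84 (y) x 6 mm, about 0.11 kg, with a dark upright grip bar on the middle of its top: 44 mm long along x, 16 mm wide along y, from 6 to 40 mm above the underside. Origin: centre of its underside; z up. Both ends are alike: either may go under the lip. It has 16 mm of play in the case along and across.
- lid_end_a (a point): Middle of the +x end face of the long lid, 70 mm from its origin and 3 mm above its underside.
- lid_end_b (a point): Middle of the -x end face of the long lid, 70 mm from its origin and 3 mm above its underside.
- short_lid: Loose lid of another case, the same in look, width and grip bar but only 100 mm long (x). Origin: centre of its underside. Not to be used or moved.

How it is judged:
By the outcome, as a careful person would: the job done as asked, in the order asked, and still so for the second after the job is handed in, with the robot touching nothing.
It also fails if it takes over 48 s, if anything falls off the work surface, if the arm or the gripper's body presses on something with over 40 N, if the wrist force passes 120 N, or if a joint passes its speed limit or range.

### The arm

A 6-joint arm with a two-finger parallel gripper is mounted at the origin on a cart in front of the work surface, level with it; the furniture and walls round the work are solid. World frame = base frame: x ahead of the robot, y to its left, z up, the work surface at z = 0. Lengths are in m, angles in degrees, forces in N, time in s.
With the tool pointing down it reaches from about 0.3 to 0.775 m from the base axis. Payload 14.6 kg.
Tool frame: the origin (TCP) lies at the very end of the fingers, on their centre line; the grasp point (between the pads) lies 19 mm behind it; z points along the fingers, x is the direction in which the jaws open and shut, and the axes are right-handed (so a half turn about z gives the same grasp; the last joint's range is limited). The gripper opens to 94 mm and grips with 3 to 60 N. Pads are 16 mm wide; open, the fingers measure 119 mm over their backs; the gripper's body (75 mm by 177 mm) begins 78 mm behind the grasp point.
Start: joints at [-69.993, 17.183, 87.147, -0, 75.671, -3.816], TCP at [0.222, -0.503, 0.205] pointing down, gripper open.
Joint ranges: [-173.82, 173.82], [-45.26, 126.66], [13.44, 144.39], [-59.66, 239.66], [0, 175.72], [-146.38, 146.38]. Speed limits (degrees/s): [127.2, 127.2, 147.25, 180, 180, 180].

### API

Orientations are given as a 3x3 rotation matrix whose columns are the frame's x, y, z axes.
In Python, from workcell import env, viewer, spotter gives the robot as it stands. The module is installed in compiled form; this text tells all that it offers.
- The arm moves only by the shell command python3 -m inch 'ROWS' [FORCE]. ROWS is JSON, a list of rows, each an object with "travel": the shift along the tool's x, y, z as a fraction of full scale, a list of three; "turn": the turn, a rotation vector about the tool's x, y, z as a fraction of full scale, a list of three; "jaw": the closure in counts, from 0 (fully open) to 255 (shut). A call has 1 to 20 rows; each row is the pose to reach, as a shift and turn from the pose measured when the call began, along the tool's axes at that moment, turning the shorter way round; what a row does not reach only later rows make up. Full scale, the value 1, is 0.12 m for a shift and pi rad for a turn. A row lasts 1/12 s, in which the tool goes at most 41.7 mm and 7.16 degrees, less where a joint would pass 70% of its speed; a pose out of reach is approached as far as the arm can. A call with a number of a shift or a turn outside -1 to 1 is refused whole. A call with a gripper value outside its range is refused whole. The fingers move at their own pace and stop on an object; FORCE is the grip in N (left out, the last holds). Time passes only in rows, so rows that repeat a pose let the fingers close. It gives the time, the measured TCP pose, the force and the opening at its end, in the units of the state.
- env.state(): the state, without advancing time (a new reading comes with each control period).
- viewer.snapshot(name): name is "side" or "top" or "wrist"; returns the picture (400x640x3 uint8, blue, green, red); there is no depth.
- viewer.get_calibration(name): a dict with "K" (3x3 intrinsics, pixels), "rvec" (rotation vector, rad) and "tvec" (3), from world to camera coordinates, as OpenCV has them. Camera axes: x right, y down, z forward; pixel columns grow to the right and rows downward; lengths in m; the calibration is good to about 2 mm. A picture is of the moment at which its call begins: read the wrist's pose just before it. get_calibration takes no time and is no camera call; for the wrist camera it gives the pose at the moment of the call.
- env.finish_job(): hands the job in, once; it reports no verdict.
Trained networks look in the newest picture that a camera, given by its name, has taken for a name from the list of things; names that differ only in an ending like _2 or _b are one class to them, and where a whole thing is asked for, a point or a joint stands for the part that bears it (a point fixed in the world has none). Each returns a list of dicts, best first, with "conf" (0 to 1); they miss things now and then, are a little off and sometimes report something else, mostly with a low value. They report only what shows in the picture. A call takes as long as a camera call.
- spotter.search_frame(camera, target): "point" ([x, y, z] in m, in world coordinates, good to about 4 mm: the middle of the surface that is visible of it).
The state is a dict: "time_s": time; "q": joint angles; "qvel": joint speeds; "tau": joint torques, N m; "ee_pos": TCP position; "eef_rot": TCP orientation; "ft_force": force on the tool from outside, world axes, zero at the start; "ft_torque": the same for the moment, N m; "width": finger opening in m.
Only numpy, scipy, OpenCV 4.12 (cv2) and the standard library are available. Lean on these libraries where they do the work, as an engineer would, in place of code of your own. Each camera call takes 0.05 s, during which the arm holds its last target. There are 200 camera calls.

## Working session

There is one attempt and no reset: what is moved stays moved. The work goes in short steps, Python scripts to look and compute and a shell command to move; the robot and the scene stay as the last step left them, time stands still between calls to the robot, and variables do not carry over. Pictures are saved under pics/ and viewed, about 8 in all and at most 12, crops included, and the job is handed in when it is done.

```bash
mkdir -p pics
cat > h.py <<'E'
import numpy as np, cv2
from workcell import env, viewer, spotter
def cal(n):
    c=viewer.get_calibration(n); return np.array(c["K"],float),np.array(c["rvec"],float).reshape(3),np.array(c["tvec"],float).reshape(3)
def proj(n,P,c=None):
    K,r,t=c or cal(n); return cv2.projectPoints(np.array(P,float).reshape(-1,1,3),r,t,K,None)[0].reshape(-1,2)
def ray(c,uv):
    K,r,t=c; R=cv2.Rodrigues(r)[0]; d=R.T@np.linalg.inv(K)@np.array([uv[0],uv[1],1.]); return -R.T@t,d/np.linalg.norm(d)
def onz(c,uv,z):
    o,d=ray(c,uv); return o+d*(z-o[2])/d[2]
def tri(L):
    A=np.zeros((3,3));b=np.zeros(3)
    for c,uv in L:
        o,d=ray(c,uv);M=np.eye(3)-np.outer(d,d);A+=M;b+=M@o
    return np.linalg.solve(A,b)
E
python3 - <<'E'
from h import *
np.set_printoptions(precision=3,suppress=True)
ims=[]
for n in ("top","side"):
    im=viewer.snapshot(n); cv2.imwrite(f"pics/{n}0.png",im)
    for t in ("tile_case","case_lip","long_lid","lid_end_a","short_lid"):
        for d in spotter.search_frame(n,t)[:3]: print(n,t,round(d["conf"],2),np.array(d["point"]),proj(n,d["point"])[0])
s=env.state(); print(s["time_s"],s["eef_rot"],s["ft_force"],s["width"])
E
```

```text
top tile_case 0.81 [ 0.551 -0.028  0.025] [406.136 174.424]
top case_lip 0.79 [ 0.551 -0.026  0.027] [405.152 174.507]
top long_lid 0.6 [0.439 0.362 0.006] [242.627 226.563]
top lid_end_a 0.71 [0.437 0.363 0.006] [242.057 227.518]
top short_lid 0.82 [0.445 0.199 0.011] [310.906 222.137]
side tile_case 0.93 [ 0.548 -0.015  0.03 ] [324.19  177.515]
side case_lip 0.66 [ 0.548 -0.017  0.021] [324.373 180.085]
side long_lid 0.87 [0.433 0.376 0.004] [307.23  273.036]
side lid_end_a 0.81 [0.428 0.371 0.004] [310.449 272.254]
side short_lid 0.66 [0.444 0.209 0.007] [331.408 228.343]
0.6 [[ 0.404 -0.915  0.   ]
 [-0.915 -0.404 -0.   ]
 [ 0.    -0.    -1.   ]] [-0.034  0.13   0.126] 0.09424759473810393
```

View pics/top0.png

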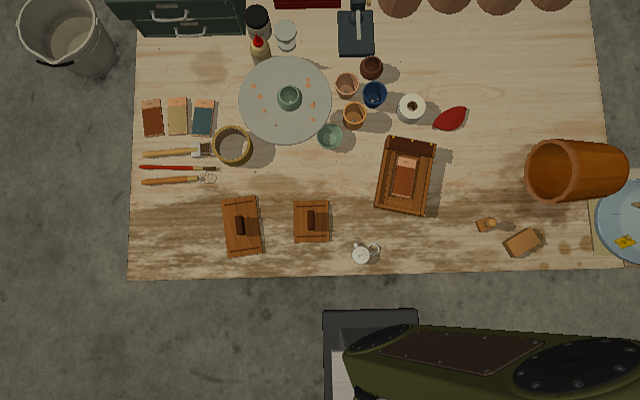

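View pics/side0.png

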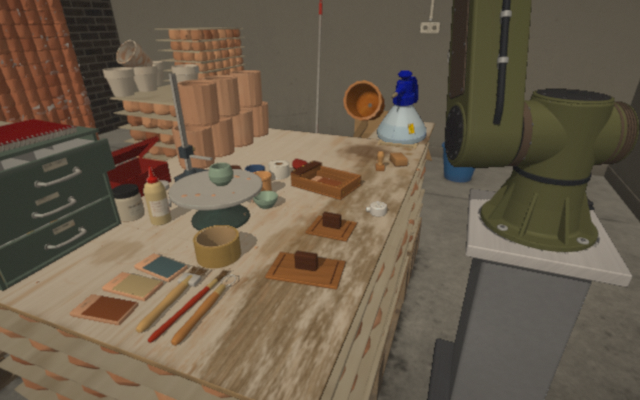

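The top view shows the case at (405,175) with its dark lip away from the robot, the long lid at (242,226) and the short lid at (311,221). The side view agrees. Next I'll enlarge both objects to read corners.

Run:
```python
import cv2,numpy as np
im=cv2.imread("pics/top0.png")
a=cv2.resize(im[185:265,207:277],None,fx=5.5,fy=5.5,interpolation=cv2.INTER_CUBIC)
b=cv2.resize(im[130:220,367:442],None,fx=5.5,fy=5.5,interpolation=cv2.INTER_CUBIC)
h=max(a.shape[0],b.shape[0]);c=np.zeros((h,a.shape[1]+b.shape[1],3),np.uint8)
c[:a.shape[0],:a.shape[1]]=a;c[:b.shape[0],a.shape[1]:]=b
print(c.shape,a.shape);cv2.imwrite("pics/crop0.png",c)
```

```text
(495, 797, 3) (440, 385, 3)
```

View pics/crop0.png

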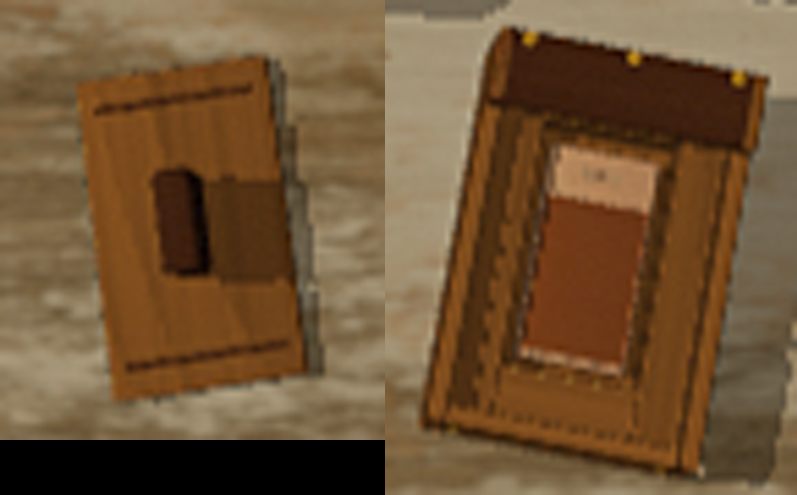

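The crop shows the lid corners at about (78,87), (268,57), (307,372), (115,400). The case's near top corners are at (422,428) and (700,472), its lip far corners at (508,28) and (768,78), and its lip front at (490,97) and (748,150).

Run:
```python
from h import *
np.set_printoptions(precision=4,suppress=True)
c=cal("top")
L=[(207+u/5.5-.4,185+v/5.5-.4) for u,v in ((78,87),(268,57),(307,372),(115,400))]
P=np.array([onz(c,p,.006) for p in L]);print(P, P.mean(0))
print([np.linalg.norm(P[i]-P[(i+1)%4]) for i in range(4)])
x=P[0]+P[1]-P[2]-P[3];print("lid yaw",np.degrees(np.arctan2(x[1],x[0])))
C=[(367+(u-385)/5.5-.4,130+v/5.5-.4) for u,v in ((508,28),(768,78),(700,472),(422,428),(490,97),(748,150))]
Q=np.array([onz(c,p,z) for p,z in zip(C,(.046,.046,.035,.035,.046,.046))]);print(Q)
print([np.linalg.norm((Q[i]-Q[(i+1)%4])[:2]) for i in range(4)],np.linalg.norm(Q[4]-Q[5]))
x=Q[0]+Q[1]-Q[2]-Q[3];print("case yaw",np.degrees(np.arctan2(x[1],x[0])),Q[:4].mean(0))
y=Q[0]+Q[3]-Q[1]-Q[2];print(np.degrees(np.arctan2(y[1],y[0]))-90)
s=env.state();R=np.array(s["eef_rot"]);p=np.array(s["ee_pos"]);m=P.mean(0)
print("to lid tool",R.T@(m-p)/.12, "cam-in-tool",R.T@(-cv2.Rodrigues(cal('wrist')[1])[0].T@cal('wrist')[2]-p))
print("tool x yaw",np.degrees(np.arctan2(R[1,0],R[0,0])))
```

```text
[[0.503  0.414  0.006 ]
 [0.5141 0.3313 0.006 ]
 [0.3775 0.3149 0.006 ]
 [0.3677 0.3969 0.006 ]] [0.4406 0.3643 0.006 ]
[np.float64(0.083494620296459), np.float64(0.1375643898800248), np.float64(0.08257028108562467), np.float64(0.1363929671347437)]
lid yaw 7.019748368362392
[[ 0.6429  0.011   0.046 ]
 [ 0.6181 -0.0983  0.046 ]
 [ 0.4519 -0.0618  0.035 ]
 [ 0.4734  0.0538  0.035 ]
 [ 0.6129  0.0201  0.046 ]
 [ 0.587  -0.0878  0.046 ]]
[np.float64(0.11205064081059446), np.float64(0.17015131955197246), np.float64(0.1175426919326424), np.float64(0.1748703387472901)] 0.11094839764612906
case yaw -13.273848566016513 [ 0.5466 -0.0238  0.0405]
-11.653275218418756
to lid tool [-5.8771 -4.5847  1.6621] cam-in-tool [ 0.     -0.0715 -0.1792]
tool x yaw -66.17824313121928
```

```bash
cat > to.py <<'E'
# usage: to.py x y z yaw pitch -> travel and turn for a tool with x axis at yaw; pitch = lid far end down, deg
import sys
from h import *
from scipy.spatial.transform import Rotation as Ro
def target(yaw,pitch):
    a=np.radians(yaw); x=np.array([np.cos(a),np.sin(a),0]); R=np.column_stack([x,np.cross([0,0,-1],x),[0,0,-1]])
    return Ro.from_rotvec(np.radians(pitch)*x).as_matrix()@R   # + about tool x(=lid y): far end down
if __name__=="__main__":
    x,y,z,yaw,pi=map(float,sys.argv[1:])
    s=env.state();R=np.array(s["eef_rot"]);p=np.array(s["ee_pos"])
    print("t",s["time_s"],"p",p.round(4),"F",np.round(s["ft_force"],1),"w",round(s["width"],4),"q",np.round(s["q"],0))
    print("travel",(R.T@(np.array([x,y,z])-p)/.12).round(3),"turn",(Ro.from_matrix(R.T@target(yaw,pi)).as_rotvec()/np.pi).round(4))
E
M='[{"travel":[-0.98,-0.764,0],"turn":[0,0,0],"jaw":0}]'
python3 -m inch '[{"travel":[-0.98,-0.764,0],"turn":[0,0,0],"jaw":0},{"travel":[-0.98,-0.764,0],"turn":[0,0,0],"jaw":0},{"travel":[-0.98,-0.764,0],"turn":[0,0,0],"jaw":0},{"travel":[-0.98,-0.764,0],"turn":[0,0,0],"jaw":0},{"travel":[-0.98,-0.764,0],"turn":[0,0,0],"jaw":0}]'
python3 to.py .4406 .3643 .2 97 0
```

```text
time_s: 1.02
ee_pos: [0.2593, -0.3553, 0.2059]
eef_rot: [[0.406, -0.914, 0.001], [-0.914, -0.406, -0.0], [0.0, -0.0, -1.0]]
ft_force: [-0.2, -0.3, 0.5]
width: 0.0937
t 1.0167 p [ 0.2593 -0.3553  0.2059] F [-0.2 -0.3  0.5] w 0.0937 q [-59.   3. 104.   0.  73.   7.]
travel [-4.866 -3.816  0.049] turn [ 2.000e-04 -2.000e-04 -9.057e-01]
```

```bash
python3 -m inch '[{"travel":[-0.98,-0.764,0],"turn":[0,0,0],"jaw":0},{"travel":[-0.98,-0.764,0],"turn":[0,0,0],"jaw":0},{"travel":[-0.98,-0.764,0],"turn":[0,0,0],"jaw":0},{"travel":[-0.98,-0.764,0],"turn":[0,0,0],"jaw":0},{"travel":[-0.98,-0.764,0],"turn":[0,0,0],"jaw":0}]' | head -2
python3 -m inch '[{"travel":[-0.98,-0.764,0],"turn":[0,0,0],"jaw":0},{"travel":[-0.98,-0.764,0],"turn":[0,0,0],"jaw":0},{"travel":[-0.98,-0.764,0],"turn":[0,0,0],"jaw":0},{"travel":[-0.98,-0.764,0],"turn":[0,0,0],"jaw":0},{"travel":[-0.98,-0.764,0],"turn":[0,0,0],"jaw":0}]' | head -2
python3 -m inch '[{"travel":[-0.98,-0.764,0],"turn":[0,0,-0.45],"jaw":0},{"travel":[-0.98,-0.764,0],"turn":[0,0,-0.45],"jaw":0},{"travel":[-0.98,-0.764,0],"turn":[0,0,-0.45],"jaw":0},{"travel":[-0.98,-0.764,0],"turn":[0,0,-0.45],"jaw":0},{"travel":[-0.98,-0.764,0],"turn":[0,0,-0.45],"jaw":0},{"travel":[-0.98,-0.764,0],"turn":[0,0,-0.45],"jaw":0},{"travel":[-0.98,-0.764,0],"turn":[0,0,-0.45],"jaw":0},{"travel":[-0.98,-0.764,0],"turn":[0,0,-0.45],"jaw":0},{"travel":[-0.98,-0.764,0],"turn":[0,0,-0.45],"jaw":0},{"travel":[-0.98,-0.764,0],"turn":[0,0,-0.45],"jaw":0},{"travel":[-0.98,-0.764,0],"turn":[0,0,-0.45],"jaw":0},{"travel":[-0.98,-0.764,0],"turn":[0,0,-0.45],"jaw":0}]' | head -2
python3 to.py .4406 .3643 .2 97 0
```

```text
time_s: 1.43
ee_pos: [0.296, -0.2078, 0.2063]
time_s: 1.85
ee_pos: [0.3325, -0.0603, 0.2066]
time_s: 2.85
ee_pos: [0.3683, 0.0836, 0.2067]
t 2.85 p [0.3683 0.0836 0.2067] F [-0.3 -0.9 -0.4] w 0.0942 q [  7.  -6. 112.  -0.  73.  -8.]
travel [ 1.215 -2.088  0.057] turn [ 8.000e-04 -4.000e-04 -4.514e-01]
```

```bash
python3 -m inch '[{"travel":[0.6,-1,0],"turn":[0,0,-0.451],"jaw":0},{"travel":[0.6,-1,0],"turn":[0,0,-0.451],"jaw":0},{"travel":[0.6,-1,0],"turn":[0,0,-0.451],"jaw":0},{"travel":[0.6,-1,0],"turn":[0,0,-0.451],"jaw":0},{"travel":[0.6,-1,0],"turn":[0,0,-0.451],"jaw":0},{"travel":[0.6,-1,0],"turn":[0,0,-0.451],"jaw":0},{"travel":[0.6,-1,0],"turn":[0,0,-0.451],"jaw":0},{"travel":[0.6,-1,0],"turn":[0,0,-0.451],"jaw":0},{"travel":[0.6,-1,0],"turn":[0,0,-0.451],"jaw":0},{"travel":[0.6,-1,0],"turn":[0,0,-0.451],"jaw":0},{"travel":[0.6,-1,0],"turn":[0,0,-0.451],"jaw":0},{"travel":[0.6,-1,0],"turn":[0,0,-0.451],"jaw":0},{"travel":[0.6,-1,0],"turn":[0,0,-0.451],"jaw":0}]' | head -2
python3 to.py .4406 .3643 .2 97 0
python3 - <<'E'
from h import *
import pickle
c=cal("wrist"); cv2.imwrite("pics/w1.png",viewer.snapshot("wrist"));pickle.dump(c,open("w1.pkl","wb"))
print(proj("wrist",[[.4406,.3643,.006],[.4406,.3643,.04]]))
for d in spotter.search_frame("wrist","long_lid")[:2]: print(d["conf"],d["point"])
E
```

```text
time_s: 3.93
ee_pos: [0.406, 0.2177, 0.2066]
t 3.9333 p [0.406  0.2177 0.2066] F [0.  0.2 0.9] w 0.0939 q [ 24.   6. 101.  -0.  73. -73.]
travel [1.177 0.435 0.055] turn [0.0008 0.0003 0.0001]
[[424.9292123  224.05024988]
 [434.63260847 232.88590258]]
0.79 [0.4212, 0.3613, 0.0055]
```

```bash
python3 -m inch '[{"travel":[1,0.42,0.3],"turn":[0,0,0],"jaw":0},{"travel":[1,0.42,0.3],"turn":[0,0,0],"jaw":0},{"travel":[1,0.42,0.3],"turn":[0,0,0],"jaw":0},{"travel":[1,0.42,0.3],"turn":[0,0,0],"jaw":0},{"travel":[1,0.42,0.3],"turn":[0,0,0],"jaw":0},{"travel":[1,0.42,0.3],"turn":[0,0,0],"jaw":0}]' | head -2
python3 - <<'E'
from h import *
import pickle
c=cal("wrist"); im=viewer.snapshot("wrist");pickle.dump(c,open("w2.pkl","wb"))
cv2.imwrite("pics/w2.png",im)
cv2.imwrite("pics/w12.png",np.hstack([cv2.imread("pics/w1.png")[50:,260:620],im[:350,140:580]]))
for d in spotter.search_frame("wrist","long_lid")[:2]: print(d["conf"],d["point"])
E
```

```text
time_s: 4.53
ee_pos: [0.4418, 0.3424, 0.1703]
0.71 [0.434, 0.3616, 0.0068]
```

View pics/w12.png

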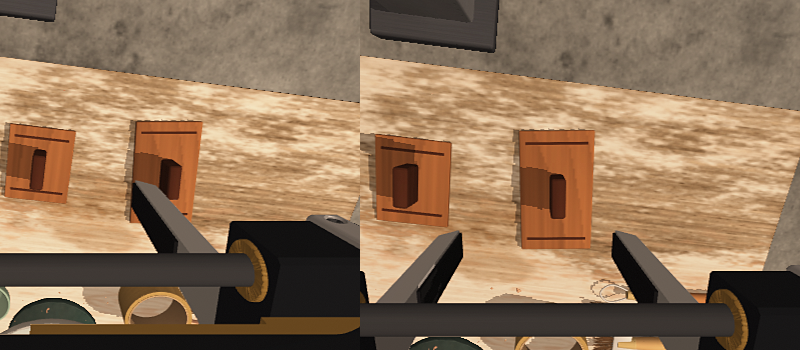

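In the wrist views the lid's corners are at about (522,130), (594,131), (589,249), (525,247) in the right half, and at (137,122), (202,122) in the left half. The short lid is to the left in both.

```bash
python3 - <<'E'
from h import *
import pickle
np.set_printoptions(precision=4,suppress=True)
c1,c2=pickle.load(open("w1.pkl","rb")),pickle.load(open("w2.pkl","rb"))
P=np.array([onz(c2,(u-220,v),.006) for u,v in ((522,130),(594,131),(589,249),(521,247))]);print(P,P.mean(0))
print([np.linalg.norm(P[i]-P[(i+1)%4]) for i in range(4)])
x=-P[0]-P[1]+P[2]+P[3];print("yaw",np.degrees(np.arctan2(x[1],x[0])))
print("tri",tri([(c1,(137+260,172)),(c2,(302,130))]),tri([(c1,(462,172)),(c2,(374,131))]))
B=np.array([onz(c2,(u-220,v),.04) for u,v in ((551,174),(565,174),(566,218),(553,219))]);print("bar",B,B.mean(0))
E
python3 to.py .4406 .3643 .08 97 0
python3 - <<'E'
import cv2
im=cv2.imread("pics/w2.png")[120:260,280:390]
cv2.imwrite("pics/w2z.png",cv2.resize(im,None,fx=4,fy=4,interpolation=cv2.INTER_CUBIC))
E
```

```text
[[0.3756 0.3178 0.006 ]
 [0.3675 0.3964 0.006 ]
 [0.5055 0.4131 0.006 ]
 [0.5126 0.331  0.006 ]] [0.4403 0.3646 0.006 ]
[np.float64(0.07904378582830003), np.float64(0.1390138562089943), np.float64(0.0824144052168276), np.float64(0.13756305677176797)]
yaw 6.193798285285079
tri [ 0.3768  0.3172 -0.0004] [0.3674 0.3967 0.0045]
bar [[0.4151 0.3535 0.04  ]
 [0.4134 0.3678 0.04  ]
 [0.46   0.3754 0.04  ]
 [0.4627 0.3618 0.04  ]] [0.4378 0.3646 0.04  ]
t 4.6333 p [0.442  0.3419 0.1714] F [-0.2 -0.6 -0.5] w 0.0936 q [ 34.  20.  88.  -0.  72. -63.]
travel [0.187 0.008 0.761] turn [ 0.001   0.0002 -0.0019]
```

View pics/w2z.png

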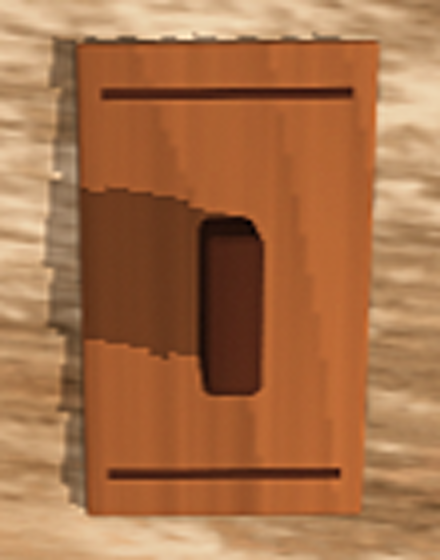

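The enlarged view confirms the corners. Lid centre is (0.440, 0.3645), yaw about 6.7°, lying on the table, and this agrees with the top camera. I'll descend to TCP z of about 12 mm and grip.

```bash
python3 -m inch '[{"travel":[0.187,0.0,0.75],"turn":[0,0,0],"jaw":0},{"travel":[0.187,0.0,0.75],"turn":[0,0,0],"jaw":0},{"travel":[0.187,0.0,0.75],"turn":[0,0,0],"jaw":0},{"travel":[0.187,0.0,0.75],"turn":[0,0,0],"jaw":0},{"travel":[0.187,0.0,0.75],"turn":[0,0,0],"jaw":60},{"travel":[0.187,0.0,0.75],"turn":[0,0,0],"jaw":60}]' | head -2
python3 to.py .4400 .3645 .012 96.7 0
```

```text
time_s: 5.13
ee_pos: [0.4408, 0.3642, 0.0841]
t 5.1333 p [0.4408 0.3642 0.0841] F [0.7 1.2 1.4] w 0.0842 q [ 36.  27.  91.  -0.  62. -61.]
travel [ 0.003 -0.01   0.601] turn [ 0.002  -0.0003 -0.0004]
```

```bash
python3 -m inch '[{"travel":[0.003,-0.01,0.6],"turn":[0.002,0,0],"jaw":60},{"travel":[0.003,-0.01,0.6],"turn":[0.002,0,0],"jaw":60},{"travel":[0.003,-0.01,0.6],"turn":[0.002,0,0],"jaw":60},{"travel":[0.003,-0.01,0.6],"turn":[0.002,0,0],"jaw":60},{"travel":[0.003,-0.01,0.6],"turn":[0.002,0,0],"jaw":60}]' | head -2
python3 -m inch '[{"travel":[0,0,0],"turn":[0,0,0],"jaw":255},{"travel":[0,0,0],"turn":[0,0,0],"jaw":255},{"travel":[0,0,0],"turn":[0,0,0],"jaw":255},{"travel":[0,0,0],"turn":[0,0,0],"jaw":255},{"travel":[0,0,0],"turn":[0,0,0],"jaw":255},{"travel":[0,0,0],"turn":[0,0,0],"jaw":255},{"travel":[0,0,0],"turn":[0,0,0],"jaw":255},{"travel":[0,0,0],"turn":[0,0,0],"jaw":255},{"travel":[0,0,0],"turn":[0,0,0],"jaw":255},{"travel":[0,0,0],"turn":[0,0,0],"jaw":255},{"travel":[0,0,0],"turn":[0,0,0],"jaw":255},{"travel":[0,0,0],"turn":[0,0,0],"jaw":255}]' 45
python3 to.py .4400 .3645 .18 77.5 0
```

```text
time_s: 5.55
ee_pos: [0.4413, 0.3652, 0.0149]
time_s: 6.55
ee_pos: [0.4413, 0.3652, 0.0149]
eef_rot: [[-0.115, 0.993, 0.003], [0.993, 0.115, 0.003], [0.003, 0.003, -1.0]]
ft_force: [0.8, -0.3, -0.6]
width: 0.0157
t 6.55 p [0.4413 0.3652 0.0149] F [ 0.8 -0.3 -0.6] w 0.0157 q [ 36.  33.  93.   0.  54. -61.]
travel [-1.000e-03 -7.000e-03 -1.376e+00] turn [ 0.0008 -0.001   0.1062]
```

```bash
python3 -m inch '[{"travel":[0,0,-0.95],"turn":[0,0,0],"jaw":255},{"travel":[0,0,-0.95],"turn":[0,0,0],"jaw":255},{"travel":[0,0,-0.95],"turn":[0,0,0],"jaw":255},{"travel":[0,0,-0.95],"turn":[0,0,0],"jaw":255},{"travel":[0,0,-0.95],"turn":[0,0,0],"jaw":255}]' | sed -n '1,2p;5p'
python3 -m inch '[{"travel":[-0.8,0,-0.3],"turn":[0,0,0.106],"jaw":255},{"travel":[-0.8,0,-0.3],"turn":[0,0,0.106],"jaw":255},{"travel":[-0.8,0,-0.3],"turn":[0,0,0.106],"jaw":255},{"travel":[-0.8,0,-0.3],"turn":[0,0,0.106],"jaw":255},{"travel":[-0.8,0,-0.3],"turn":[0,0,0.106],"jaw":255},{"travel":[-0.8,0,-0.3],"turn":[0,0,0.106],"jaw":255}]' | sed -n '1,2p;5p'
python3 to.py .5 -.014 .17 77.5 0
python3 - <<'E'
from h import *
im=viewer.snapshot("side");cv2.imwrite("pics/side1.png",im)
np.set_printoptions(precision=1,suppress=True)
a=np.radians(-12.5);X=np.array([np.cos(a),np.sin(a),0]);Y=np.array([-X[1],X[0],0]);o=np.array([.5466,-.0238,0])
pts=[o+x*X+y*Y+[0,0,z] for x,y,z in ((-.086,.058,.035),(-.086,-.058,.035),(.086,.058,.046),(.086,-.058,.046),(.052,.058,.046),(-.086,.058,0),(.086,.058,0))]
p=proj("side",pts);print(p)
z=cv2.resize(im[150:210,280:370],None,fx=8,fy=8,interpolation=cv2.INTER_CUBIC)
for u,v in p: cv2.circle(z,(int((u-280+.5)*8),int((v-150+.5)*8)),3,(0,255,0),1)
cv2.imwrite("pics/sidez.png",z)
E
```

```text
time_s: 6.97
ee_pos: [0.4414, 0.3652, 0.1301]
width: 0.0154
time_s: 7.47
ee_pos: [0.4517, 0.2699, 0.1642]
width: 0.0159
t 7.4667 p [0.4517 0.2699 0.1642] F [ 0.2  0.  -0.9] w 0.0159 q [ 27.  16.  94.   0.  69. -51.]
travel [-2.224  0.9   -0.057] turn [ 0.0006 -0.0014  0.0007]
[[340.7 188.8]
 [361.3 174.7]
 [289.8 171.8]
 [312.8 160. ]
 [299.2 174.2]
 [340.5 200.5]
 [290.5 186.2]]
```

View pics/sidez.png

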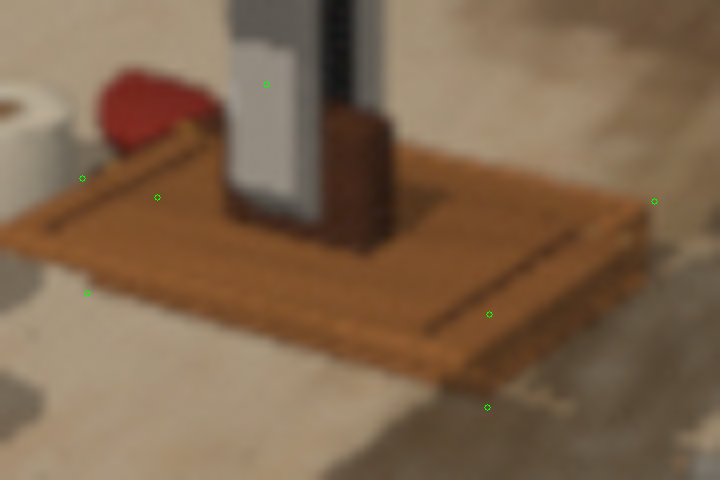

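The held lid hides the case here, and it hangs level in the grip. The earlier side picture (side0) shows the case unobstructed, so I'll use that.

Run:
```python
from h import *
im=cv2.imread("pics/side0.png")
a=np.radians(-12.5);X=np.array([np.cos(a),np.sin(a),0]);Y=np.array([-X[1],X[0],0]);o=np.array([.5466,-.0238,0])
p=proj("side",[o+x*X+y*Y+[0,0,z] for x,y,z in ((-.086,.058,.035),(-.086,-.058,.035),(.086,.058,.046),(.086,-.058,.046),(.052,.058,.046),(-.086,.058,0),(.086,.058,0))])
z=cv2.resize(im[150:210,280:370],None,fx=8,fy=8,interpolation=cv2.INTER_CUBIC)
for u,v in p: cv2.circle(z,(int((u-280+.5)*8),int((v-150+.5)*8)),3,(0,255,0),1)
cv2.imwrite("pics/sidez0.png",z)
```

```text
(no output)
```

View pics/sidez0.png

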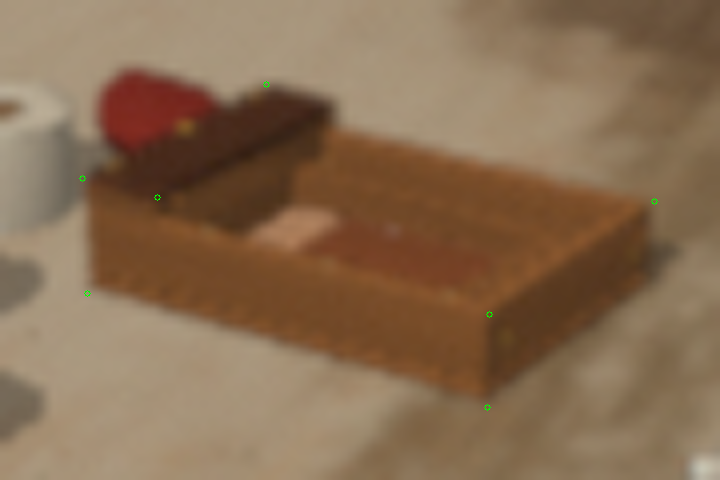

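The model overlay on the case corners agrees to about 1 px. Near base corner is (487,398), near top (490,307), right top (652,205), lip far-left (90,180). I'll fit x, y and yaw to both views.

Run:
```python
from h import *
from scipy.optimize import least_squares
S=[((-.086,.058,0),(487,398)),((-.086,.058,.035),(490,307)),((-.086,-.058,.035),(652,205)),((.086,.058,.046),(90,180)),((.086,.058,0),(90,288)),((.086,-.058,.046),(270,87))]
S=[("side",P,(280+u/8-.5,150+v/8-.5)) for P,(u,v) in S]
T=[((.086,.058,.046),(508,28)),((.086,-.058,.046),(768,78)),((-.086,-.058,.035),(700,472)),((-.086,.058,.035),(422,428)),((.052,.058,.046),(488,97)),((.052,-.058,.046),(750,152))]
S+=[("top",P,(367+(u-385)/5.5-.4,130+v/5.5-.4)) for P,(u,v) in T]
def f(q,full=False):
    a=q[3];X=np.array([np.cos(a),np.sin(a),0]);Y=np.array([-X[1],X[0],0]);r=[]
    for n,P,uv in S: r.append(proj(n,np.array([q[0],q[1],q[2]])+P[0]*X+P[1]*Y+[0,0,P[2]],C[n])[0]-uv)
    return np.ravel(r)
C={n:cal(n) for n in("top","side")}
r=least_squares(f,[.5466,-.0238,0,-.218],loss="soft_l1");print(r.x,np.degrees(r.x[3]));print(f(r.x).reshape(-1,2).round(1))
```

```text
[ 0.54657181 -0.0233559   0.0011359  -0.22045888] -12.63136340778945
[[-0.   0.9]
 [-0.2  0.6]
 [ 0.3 -0.7]
 [-1.  -0.6]
 [-0.3  0.4]
 [-0.4 -0.7]
 [-1.4 -0.2]
 [ 0.4 -0. ]
 [-0.1  0.8]
 [ 0.8 -0.9]
 [-0.3  1.1]
 [ 1.4  0.5]]
```

```bash
cat > case.py <<'E'
# usage: case.py ex ez tilt (mm, mm, deg; far lower edge of lid in case frame) -> travel/turn; and where the lid is now
import sys
from h import *
from to import target, Ro
a=np.radians(-12.6);X=np.array([np.cos(a),np.sin(a),0]);Y=np.array([-X[1],X[0],0]);o=np.array([.5466,-.0236,0]);Rc=np.column_stack([X,Y,[0,0,1]])
G=np.array([.001,.0005,.0149]) # TCP in lid frame
s=env.state();R=np.array(s["eef_rot"]);p=np.array(s["ee_pos"])
L=Rc.T@R@np.array([[0,1,0],[1,0,0],[0,0,-1]]).T   # lid axes in case frame
O=Rc.T@(p-o)-L@G; E=O+L@[.07,0,0]; N=O-L@[.07,0,0]
print("t",round(s["time_s"],2),"far edge",(E*1e3).round(1),"near",(N*1e3).round(1),"tilt",np.degrees(np.arcsin(-L[2,0])).round(1),"F",np.round(s["ft_force"],1),"M",np.round(s["ft_torque"],2),"w",round(s["width"],4))
for w in sys.argv[1:]:
    ex,ez,th=map(float,w.split(","));Rt=target(77.4,th);Lt=Rc.T@Rt@np.array([[0,1,0],[1,0,0],[0,0,-1]]).T
    P=o+Rc@(np.array([ex/1e3,0,ez/1e3])+Lt@(G-[.07,0,0]))
    print(w,"tcp",P.round(4),"travel",(R.T@(P-p)/.12).round(3),"turn",(Ro.from_matrix(R.T@Rt).as_rotvec()/np.pi).round(4))
E
python3 case.py 44,100,9 44,100,0
```

```text
t 7.52 far edge [-87.7 265.8 149.5] near [-227.7  265.2  149.2] tilt -0.1 F [ 0.3  0.1 -1.1] M [ 0.08 -0.15  0.02] w 0.0157
44,100,9 tcp [ 0.5254 -0.0184  0.1255] travel [-2.219  1.114  0.315] turn [ 0.0506 -0.0013  0.0015]
44,100,0 tcp [ 0.5223 -0.0177  0.1149] travel [-2.219  1.087  0.404] turn [ 0.0006 -0.0014  0.0014]
```

```bash
python3 -m inch '[{"travel":[-0.74,0.37,0],"turn":[0,0,0],"jaw":255},{"travel":[-0.74,0.37,0],"turn":[0,0,0],"jaw":255},{"travel":[-0.74,0.37,0],"turn":[0,0,0],"jaw":255},{"travel":[-0.74,0.37,0],"turn":[0,0,0],"jaw":255}]' | sed -n '1,2p'
python3 -m inch '[{"travel":[-0.74,0.37,0],"turn":[0,0,0],"jaw":255},{"travel":[-0.74,0.37,0],"turn":[0,0,0],"jaw":255},{"travel":[-0.74,0.37,0],"turn":[0,0,0],"jaw":255},{"travel":[-0.74,0.37,0],"turn":[0,0,0],"jaw":255}]' | sed -n '1,2p'
python3 -m inch '[{"travel":[-0.74,0.37,0.1],"turn":[0.05,0,0],"jaw":255},{"travel":[-0.74,0.37,0.1],"turn":[0.05,0,0],"jaw":255},{"travel":[-0.74,0.37,0.1],"turn":[0.05,0,0],"jaw":255},{"travel":[-0.74,0.37,0.1],"turn":[0.05,0,0],"jaw":255},{"travel":[-0.74,0.37,0.1],"turn":[0.05,0,0],"jaw":255},{"travel":[-0.74,0.37,0.1],"turn":[0.05,0,0],"jaw":255}]' | sed -n '1,2p'
python3 case.py 44,70,9 44,27.5,9
```

```text
time_s: 7.85
ee_pos: [0.4763, 0.172, 0.1629]
time_s: 8.18
ee_pos: [0.5011, 0.0741, 0.1618]
time_s: 8.68
ee_pos: [0.5252, -0.0203, 0.1491]
t 8.68 far edge [ 44.2  -1.6 123.6] near [-94.   -2.3 145.6] tilt 9.1 F [ 0.7  0.2 -1.2] M [ 0.05 -0.18  0.04] w 0.0155
44,70,9 tcp [ 0.5254 -0.0184  0.0955] travel [0.015 0.069 0.442] turn [-0.0004 -0.0007  0.0015]
44,27.5,9 tcp [ 0.5254 -0.0184  0.053 ] travel [0.014 0.124 0.792] turn [-0.0004 -0.0007  0.0015]
```

```bash
python3 -m inch '[{"travel":[0.014,0.09,0.58],"turn":[0,-0.0007,0.0015],"jaw":255},{"travel":[0.014,0.09,0.58],"turn":[0,-0.0007,0.0015],"jaw":255},{"travel":[0.014,0.09,0.58],"turn":[0,-0.0007,0.0015],"jaw":255},{"travel":[0.014,0.09,0.58],"turn":[0,-0.0007,0.0015],"jaw":255},{"travel":[0.014,0.09,0.58],"turn":[0,-0.0007,0.0015],"jaw":255}]' | sed -n '1,2p'
python3 case.py 44,27.5,9 69,27.5,9
python3 - <<'E'
from h import *
import sys; sys.argv=["x"]
from case import *
q=[]
for x,y,z in ((.07,.042,0),(.07,-.042,.006),(-.07,.042,0),(-.07,.042,.006),(.07,.042,.006),(-.07,-.042,.006)): q.append(o+Rc@(O+L@[x,y,z]))
q2=[o+Rc@np.array(v) for v in ((.052,.058,.046),(-.086,.058,.035),(.052,-.058,.046),(-.086,-.058,.035))]
out=[]
for n,(x0,y0) in (("side",(280,140)),("top",(357,130))):
    im=viewer.snapshot(n);cv2.imwrite(f"pics/{n}3.png",im)
    z=cv2.resize(im[y0:y0+92,x0:x0+95],None,fx=4.2,fy=4.2,interpolation=cv2.INTER_CUBIC)
    for k,w in ((q,(0,255,0)),(q2,(255,255,0))):
        for u,v in proj(n,k): cv2.circle(z,(int((u-x0+.5)*4.2),int((v-y0+.5)*4.2)),2,w,-1)
    out.append(z)
cv2.imwrite("pics/chk3.png",np.hstack(out))
E
```

```text
time_s: 9.1
ee_pos: [0.5262, -0.0177, 0.0807]
t 9.1 far edge [44.6  0.9 55.2] near [-93.7   0.7  77. ] tilt 8.9 F [ 0.3 -0.1 -1.5] M [-0.01 -0.24  0.03] w 0.0154
44,27.5,9 tcp [ 0.5254 -0.0184  0.053 ] travel [-0.007  0.031  0.228] turn [0.0004 0.     0.0005]
69,27.5,9 tcp [ 0.5498 -0.0238  0.053 ] travel [-0.007  0.237  0.196] turn [0.0004 0.     0.0005]
t 9.1 far edge [44.6  0.9 55.2] near [-93.7   0.7  77. ] tilt 8.9 F [ 0.3 -0.1 -1.5] M [-0.01 -0.24  0.03] w 0.0154
```

View pics/chk3.png

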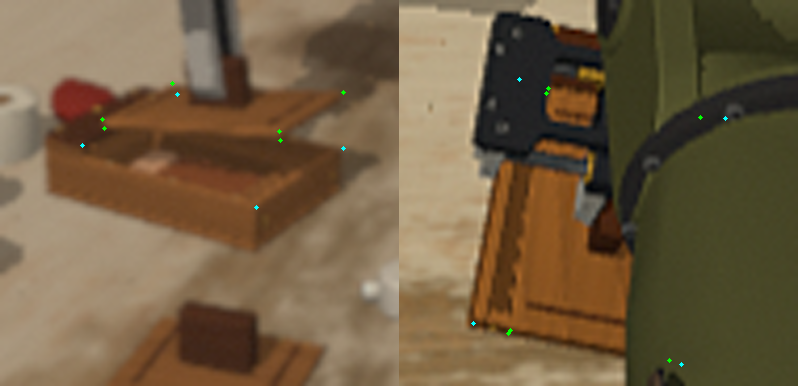

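The overlay matches the picture: the held lid's corners fall on the green marks and the case edges on the cyan ones. The far end is just in front of the lip and centred. Lowering, then sliding under the lip.

```bash
python3 -m inch '[{"travel":[-0.007,0.031,0.225],"turn":[0,0,0],"jaw":255},{"travel":[-0.007,0.031,0.225],"turn":[0,0,0],"jaw":255},{"travel":[-0.007,0.031,0.225],"turn":[0,0,0],"jaw":255},{"travel":[-0.007,0.031,0.225],"turn":[0,0,0],"jaw":255}]' | sed -n '1,2p'
python3 case.py 69,27.5,9
```

```text
time_s: 9.53
ee_pos: [0.5262, -0.0189, 0.055]
t 9.53 far edge [45.  -0.3 29.7] near [-93.4  -0.4  51.1] tilt 8.8 F [ 0.   0.5 -1.5] M [ 0.05 -0.25  0.01] w 0.0154
69,27.5,9 tcp [ 0.5498 -0.0238  0.053 ] travel [ 0.003  0.201 -0.015] turn [ 0.0011 -0.0001  0.0002]
```

```bash
python3 -m inch '[{"travel":[0,0.05,0.01],"turn":[0,0,0],"jaw":255},{"travel":[0,0.1,0.0],"turn":[0,0,0],"jaw":255},{"travel":[0.003,0.15,-0.006],"turn":[0,0,0],"jaw":255},{"travel":[0.003,0.2,-0.012],"turn":[0,0,0],"jaw":255},{"travel":[0.003,0.2,-0.012],"turn":[0,0,0],"jaw":255},{"travel":[0.003,0.2,-0.012],"turn":[0,0,0],"jaw":255}]' | sed -n '1,2p'
python3 case.py 70,26,9 70,26,6 70,26,3 70,25,0 70,24,0
```

```text
time_s: 10.03
ee_pos: [0.5498, -0.0238, 0.0525]
t 10.03 far edge [69.1  0.  27.2] near [-69.2  -0.1  48.7] tilt 8.8 F [ 1.2  0.2 -1.4] M [ 0.01 -0.23 -0.02] w 0.0159
70,26,9 tcp [ 0.5508 -0.024   0.0515] travel [0.    0.009 0.007] turn [ 0.001  -0.0001  0.0002]
70,26,6 tcp [ 0.5496 -0.0238  0.048 ] travel [0.    0.003 0.037] turn [-0.0157 -0.0001  0.0002]
70,26,3 tcp [ 0.5485 -0.0235  0.0445] travel [ 0.    -0.001  0.068] turn [-0.0324 -0.0001  0.0002]
70,25,0 tcp [ 0.5477 -0.0233  0.0399] travel [ 0.    -0.002  0.107] turn [-0.049  -0.0001  0.0002]
70,24,0 tcp [ 0.5477 -0.0233  0.0389] travel [ 0.    -0.001  0.115] turn [-0.049  -0.0001  0.0002]
```

No contact, and the far end is 17 mm under the lip. Lowering the near end.

```bash
python3 -m inch '[{"travel":[0,0.003,0.037],"turn":[-0.0157,0,0],"jaw":255},{"travel":[0,0.003,0.037],"turn":[-0.0157,0,0],"jaw":255},{"travel":[0,-0.001,0.068],"turn":[-0.0324,0,0],"jaw":255},{"travel":[0,-0.001,0.068],"turn":[-0.0324,0,0],"jaw":255},{"travel":[0,-0.002,0.09],"turn":[-0.049,0,0],"jaw":255},{"travel":[0,-0.002,0.105],"turn":[-0.049,0,0],"jaw":255},{"travel":[0,-0.002,0.105],"turn":[-0.049,0,0],"jaw":255},{"travel":[0,-0.002,0.105],"turn":[-0.049,0,0],"jaw":255}]' | sed -n '1,2p'
python3 case.py 70,24.5,0 70,23.5,0
```

```text
time_s: 10.7
ee_pos: [0.5479, -0.0234, 0.0403]
t 10.7 far edge [70.1  0.  25.3] near [-69.9  -0.   25.6] tilt 0.1 F [-0.1 -0.4 -0.9] M [-0.01 -0.16  0.01] w 0.0158
70,24.5,0 tcp [ 0.5477 -0.0233  0.0394] travel [ 0.    -0.001  0.008] turn [-0.0007 -0.0001  0.0002]
70,23.5,0 tcp [ 0.5477 -0.0233  0.0384] travel [ 0.    -0.001  0.016] turn [-0.0007 -0.0001  0.0002]
```

Down to contact in small steps.

```bash
python3 -m inch '[{"travel":[0,0,0.008],"turn":[-0.0007,0,0],"jaw":255},{"travel":[0,0,0.012],"turn":[-0.0007,0,0],"jaw":255},{"travel":[0,0,0.014],"turn":[-0.0007,0,0],"jaw":255},{"travel":[0,0,0.014],"turn":[-0.0007,0,0],"jaw":255}]' | sed -n '1,2p'
python3 case.py 70,23.5,0
```

```text
time_s: 11.03
ee_pos: [0.548, -0.0235, 0.0389]
t 11.03 far edge [70.4 -0.  24. ] near [-69.6  -0.1  24. ] tilt -0.0 F [-1.3 -0.6  1.8] M [ 0.01 -0.09  0.03] w 0.0157
70,23.5,0 tcp [ 0.5477 -0.0233  0.0384] travel [ 0.    -0.003  0.004] turn [ 0.     -0.0001  0.0002]
```

Light contact at z = 24 (about +3 N change). Releasing with a part-open jaw and rising.

```bash
python3 -m inch '[{"travel":[0,0,0],"turn":[0,0,0],"jaw":165},{"travel":[0,0,0],"turn":[0,0,0],"jaw":165},{"travel":[0,0,0],"turn":[0,0,0],"jaw":165},{"travel":[0,0,0],"turn":[0,0,0],"jaw":165},{"travel":[0,0,0],"turn":[0,0,0],"jaw":165},{"travel":[0,0,0],"turn":[0,0,0],"jaw":165}]' 10
python3 -m inch '[{"travel":[0,0,-0.2],"turn":[0,0,0],"jaw":165},{"travel":[0,0,-0.4],"turn":[0,0,0],"jaw":165},{"travel":[0,0,-0.7],"turn":[0,0,0],"jaw":165},{"travel":[0,0,-1],"turn":[0,0,0],"jaw":165},{"travel":[0,0,-1],"turn":[0,0,0],"jaw":165},{"travel":[0,0,-1],"turn":[0,0,0],"jaw":165}]'
python3 - <<'E'
from h import *
a=np.radians(-12.6);X=np.array([np.cos(a),np.sin(a),0]);Y=np.array([-X[1],X[0],0]);o=np.array([.5466,-.0236,0])
g=lambda L:[o+x*X+y*Y+np.array([0,0,z]) for x,y,z in L]
q=g(((-.07,.042,.03),(-.07,-.042,.03),(.022,0,.064),(-.022,0,.064))); q2=g(((.052,.058,.046),(-.086,.058,.035),(.052,-.058,.046),(-.086,-.058,.035)))
im=viewer.snapshot("side");x0,y0=280,135
z=cv2.resize(im[y0:y0+72,x0:x0+95],None,fx=4.2,fy=5.5*4.2/5.5,interpolation=cv2.INTER_CUBIC)
for k,w in ((q,(0,255,0)),(q2,(255,255,0))):
    for u,v in proj("side",k): cv2.circle(z,(int((u-x0+.5)*4.2),int((v-y0+.5)*4.2)),2,w,-1)
w=viewer.snapshot("wrist")[0:400,140:540]
cv2.imwrite("pics/fin.png",np.hstack([np.vstack([z,np.zeros((400-z.shape[0],z.shape[1],3),np.uint8)]),w]))
E
```

```text
time_s: 11.53
ee_pos: [0.548, -0.0234, 0.0389]
eef_rot: [[0.218, 0.976, 0.0], [0.976, -0.218, 0.0], [0.0, 0.0, -1.0]]
ft_force: [0.3, 0.1, 0.3]
width: 0.0334
time_s: 12.03
ee_pos: [0.5488, -0.0236, 0.1606]
eef_rot: [[0.218, 0.976, 0.004], [0.976, -0.218, -0.0], [0.001, 0.004, -1.0]]
ft_force: [-0.2, 0.1, -0.2]
width: 0.0333
```

View pics/fin.png

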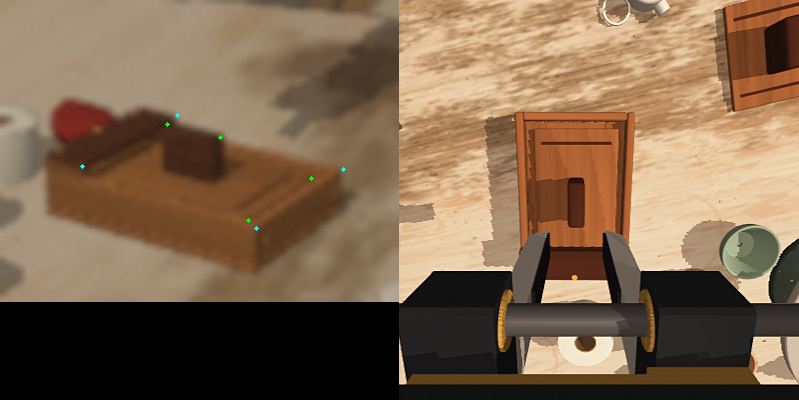

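The side view shows the lid flat inside the walls with its far end under the lip. In the wrist view its near end (v≈127) sits inside the near wall and both side gaps are open. The fingers are clear and the short lid hasn't moved. Handing in.

```bash
python3 -c "
from workcell import env
print(env.state()['time_s'],env.finish_job())"
```

```text
the job is handed in; nothing more can be done
12.1333 None
```

The tile case is closed with the long lid, and I handed the job in at 12.1 s of the 48 s allowed; it reports no verdict.

- **What I did:** I gripped the long lid by its bar and tilted it about 9°. I lowered the far end in front of the lip and slid it about 17 mm under without touching. Then I lowered the near end until the lid was level, released it and raised the arm clear.
- **Last checks:** At contact the lid's underside was at z 24.0 mm at both ends, with its ends at x ±70 mm and about 2–3 N on the ledge. After I let go, the side and wrist pictures showed it flat between the walls with its end under the lip. The wrist picture also showed the gripper clear of everything. The short lid was never touched.
- **Disagreements:**
  - **Lid height:** triangulating the lid's top corners from the two wrist views gave -0.4 and 4.5 mm instead of 6 mm. I took the lid as lying on the table, and the contact at z 24 mm fits that.
  - **Case pose:** the fit from the two fixed cameras was off by up to about 1.5 px at single corners, a few millimetres. That is within the lid's play.

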